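# Level the worktop shelf with its foot knob and hold it there

## Task

Pick up the yellow spirit level, lay it flat in the black tray on the small worktop shelf and press it down firmly so that it sits flat on the board. Let go of it, then take the red foot knob, push it right in against its spring and turn it until the bubble stands midway between the two black lines. The shelf is level only while the knob is pushed in, so finish still holding the knob, pushed in, with the bubble centred; leave the mustard jar and the fish tin where they stand.

Things in the scene. Friction and masses are not known exactly. Their poses are not given: they have to be found in the camera images.
- spirit_level: Loose yellow spirit level, a block 90 x 26 x 26 mm (x, y, z), 0.1 kg, with flat top and sides. Origin: centre of its underside; x along its length, z up. On top a green vial along x with a white bubble and two black cross lines 11 mm either side of the middle. It is the same either way round.
- bubble (a joint): Where the bubble stands along the level's x axis, in m: 0 is midway between the lines. It floats uphill, 0.2 m per rad of tilt, to stops at +-0.022, and takes about a second to settle. With the level in the tray it shifts 16 mm per rad of knob turn, and 5 mm as the knob is pushed in.
- tray (a point): Centre of the floor of the black tray on the shelf's board; x along the tray and the shelf, away from the knob, z square to the board (tilts with it). The tray is 98 x 34 mm inside, its walls 4 mm thick and 6 mm high; its floor is about 51 mm above the worktop when level.
- board: The shelf's wooden board, 180 x 78 x 12 mm, with the tray on it; the shelf's frame (285 x 92 mm) is fixed. Origin: on the hinge across the board's far end, 6 mm under its top, 85 mm beyond the tray centre along x; axes as the tray's. At the start its knob end stands 0.06 to 0.12 rad too high. It gives a few mm when pressed, and springs back.
- foot_knob: The red foot knob on the sprung black block at the shelf's near end, 145 mm from the tray centre; axis within 0.03 rad of vertical: a ribbed cylinder 38 mm across, 32 mm high, over a black skirt 48 mm across, 5 mm thick. Origin: on its axis under the skirt, 48 mm above the worktop until pushed; 28 mm above that suits the middle between the finger pads.
- foot_press (a joint): Angle by which the foot knob is pushed down with the sprung knob end: 0 released, 0.025 rad at the stop (5.7 mm at the knob). It takes 4 N at first, 7 N at the stop, and springs back. Clockwise turning, seen from above, lowers the board's knob end, 0.08 rad per rad; it stays where turned (0.2 N m of friction). Level, with the knob pushed in, is 0.55 to 1.15 rad clockwise of the start.
- mustard: Bystander: glass mustard jar with a red lid, 62 mm across, 86 mm high. Origin: centre of its underside.
- fish_tin: Bystander: low fish tin with a turquoise lid, 63 x 105 x 26 mm. Origin: centre of its underside.
Mind the look-alikes: they are no part of the job. There is more than one size of the spirit_level; the job needs the larger.

How it is judged (in metres and radians):
On the way, in this order (a step that is already met when the one before it is completed fails the run):
1. the level lies flat in the tray and is pressed onto the board (distance between spirit_level and tray below 0.009 m and angle between the z axis of spirit_level and the z axis of tray, either way round below 0.035 rad and contact force between spirit_level and board above 4 N and contact force between the fingers and spirit_level above 3 N), for 0.1 s.
2. the level is let go and the foot knob is held, pushed in, with the bubble centred (value of joint foot_press above 0.0175 rad and contact force between the fingers and foot_knob above 3 N and contact force between the fingers and spirit_level below 0.1 N and value of joint bubble between -0.004 and 0.004 m), for 0.2 s.
At the end, for the whole second after the job is handed in: The fingers hold the foot knob pushed in at least 0.0175 of 0.025 rad (4 of its 5.7 mm), the bubble is within 4 mm of the middle, and the level, untouched, lies flat in the tray (origin within 9 mm of the tray floor's centre, within 0.035 rad of the board) (all of step 2 and distance between spirit_level and tray below 0.009 m and angle between the z axis of spirit_level and the z axis of tray, either way round below 0.035 rad); the arm keeps its last pose, push and grip.
It fails at once if a bystander is pushed more than 30 mm from its place (distance of any of mustard, fish_tin from where it was at the start of the episode above 0.03 m).
It also fails if it takes over 64 s, if anything falls off the work surface, if the arm or the gripper's body presses on something with over 40 N, if the wrist force passes 120 N, or if a joint passes its speed limit or range.

## Robot

A 6-joint arm with a two-finger parallel gripper is mounted at the origin on a cart in front of the work surface, level with it; the furniture and walls round the work are solid. World frame = base frame: x ahead of the robot, y to its left, z up, the work surface at z = 0. Lengths are in m, angles in degrees, forces in N, time in s.
With the tool pointing down it reaches from about 0.4 to 0.825 m from the base axis. Payload 7 kg.
Tool frame: the origin (TCP) lies midway between the tips of the shut fingers; the grasp point (between the pads) lies 19 mm behind it; z points along the fingers, y is the line along which they close (so a half turn about z gives the same grasp; the last joint's range is limited). The gripper opens to 88 mm and grips with 3 to 60 N. Pads are 19 mm wide; open, the fingers measure 130 mm over their backs; the gripper's body (78 mm by 193 mm) begins 47 mm behind the grasp point.
Start: joints at [-51.962, 20.546, 0.682, 0, -70.136, -16.507], TCP at [0.248, -0.628, 0.227] pointing down, gripper open.
Joint ranges: [-176.03, 176.03], [-82.01, 121.73], [-58.28, 71.71], [-173.87, 95.51], [-174.79, -0.11], [-173.66, 173.66]. Speed limits (degrees/s): [136.94, 136.94, 172.46, 180, 180, 180].

## Interface

Orientations are given as [roll, pitch, yaw] about the fixed x, y, z axes, in that order (R = Rz(yaw) Ry(pitch) Rx(roll)).
In Python, from plant import ctrl gives the robot as it stands. The module is installed in compiled form; this text tells all that it offers.
- The arm moves only by the tool send_rows, never from a script. Its argument "plan" is a list that holds one entry, the list of rows, each a list of 6 numbers: the shift along the tool's x, y, z in a scale on which 1.0 is 600 mm, then the turn, a rotation vector about the tool's x, y, z in a scale on which 1.0 is 60 degrees. A call has 1 to 8 rows; each row is the pose to reach, as a shift and turn from the pose commanded when the call began, along the tool's axes at that moment; what a row does not reach only later rows make up. A row lasts 1/12 s, in which the tool goes at most 41.7 mm and 7.16 degrees, less where a joint would pass 70% of its speed; a pose out of reach is approached as far as the arm can. A shift or turn number past 1, either way, is cut back to 1. A call with a gripper value outside its range is refused whole. "fingers" is the opening, from 0 (shut) to 1 (fully open), set as the call begins (left out, the last holds). The fingers move at their own pace and stop on an object; the grip force is fixed at half the most. Time passes only in rows, so rows that repeat a pose let the fingers close. It gives the time, the measured TCP pose, the force, the opening and the grip force at its end, in the units of the state.
- ctrl.get_obs(): the state, without advancing time (a new reading comes with each control period).
- ctrl.snapshot(name): name is "side" or "top" or "wrist"; returns a dict with "img" (420x560x3 uint8, red, green, blue), "K" (3x3 intrinsics, pixels), "pose" (4x4, takes a point from camera to world coordinates). Camera axes: x right, y down, z forward; pixel columns grow to the right and rows downward; lengths in m; the calibration is good to about 2 mm. A picture is of the moment at which its call begins. There is no depth.
- ctrl.close_job(): hands the job in; it is judged then, once.
The state is a dict: "clock": time; "joint_pos": joint angles; "qvel": joint speeds; "tau": joint torques, N m; "tool_pos": TCP position; "orientation": TCP orientation; "force": force on the tool from outside, world axes, zero at the start; "moment": the same for the moment, N m; "opening": finger opening in m; "gripper_force": force on a finger pad.
Only numpy, scipy, OpenCV 4.12 (cv2) and the standard library are available. Lean on these libraries where they do the work, as an engineer would, in place of code of your own. Each camera call takes 0.05 s, during which the arm holds its last target. There are 200 camera calls.

## Working session

There is one attempt and no reset: what is moved stays moved. The work goes in short steps, Python scripts to look and compute and a tool call to move; the robot and the scene stay as the last step left them, time stands still between calls to the robot, and variables do not carry over. Pictures are saved under pics/ and viewed, at most 10 in all, crops included, and the job is handed in when it is done.

Besides the shell and the picture viewer there is one more tool, called after "Emit:" by a JSON object that holds its "op" and its "data", one argument or row to a line. send_rows: Moves the arm, as the interface text tells. Its arguments: {"type":"object","properties":{"plan":{"type":"array","items":{"type":"array","items":{"type":"array","items":{"type":"number"}}}},"fingers":{"type":"number"}},"required":["plan"]}

```bash
mkdir -p pics; python3 - <<'E'
from plant import ctrl
import cv2,numpy as np
o=ctrl.get_obs(); print(o)
for n in("top","side","wrist"):
    s=ctrl.snapshot(n); cv2.imwrite(f"pics/{n}0.png",s["img"][:,:,::-1]); np.savez(f"pics/{n}0.npz",**s); print(n,s["K"].round(1).tolist(),s["pose"].round(3).tolist())
E
```

```text
{'clock': 0.0, 'joint_pos': array([-5.19623025e+01,  2.05919506e+01,  6.33725042e-01, -2.08098361e-02,
       -7.01346030e+01, -1.65068093e+01]), 'qvel': array([-0.01595797, -0.03156734,  0.00178326, -0.00709772, -0.09074041,
       -0.11239437]), 'tau': array([-1.57075365e-04, -5.82728863e+01,  2.93060786e+01,  6.99712381e+00,
        7.12120032e-03, -1.60877821e-04]), 'tool_pos': array([ 0.24752835, -0.62745572,  0.22561432]), 'orientation': array([ 1.79905439e+02, -7.62176294e-03, -1.58476193e+02]), 'force': array([-0.82233491, -0.52139471, -0.46364517]), 'moment': array([0.02429726, 0.00495907, 0.03110824]), 'gripper_force': 0.0, 'opening': 0.08758745231197448}
top [[404.9, 0.0, 278.1], [0.0, 404.9, 213.9], [0.0, 0.0, 1.0]] [[-0.012, -0.997, 0.073, 0.545], [-1.0, 0.011, -0.007, -0.403], [0.006, -0.074, -0.997, 0.964], [0.0, 0.0, 0.0, 1.0]]
side [[459.3, 0.0, 279.0], [0.0, 459.3, 204.7], [0.0, 0.0, 1.0]] [[-0.843, -0.364, 0.397, 0.265], [-0.538, 0.554, -0.635, 0.15], [0.011, -0.749, -0.663, 0.622], [0.0, 0.0, 0.0, 1.0]]
wrist [[319.0, 0.0, 277.7], [0.0, 319.0, 211.0], [0.0, 0.0, 1.0]] [[-0.366, 0.889, 0.276, 0.173], [0.931, 0.349, 0.109, -0.657], [0.001, 0.297, -0.955, 0.384], [0.0, 0.0, 0.0, 1.0]]
```

View pics/top0.png

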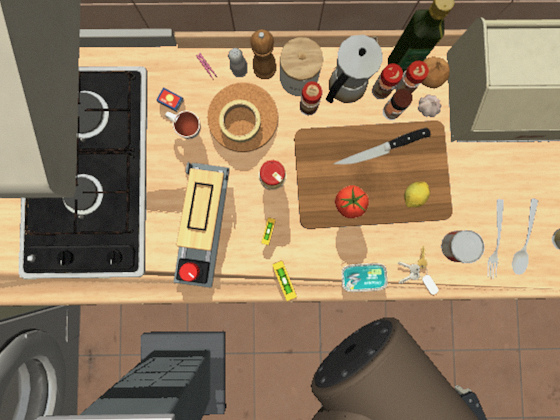

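View pics/side0.png

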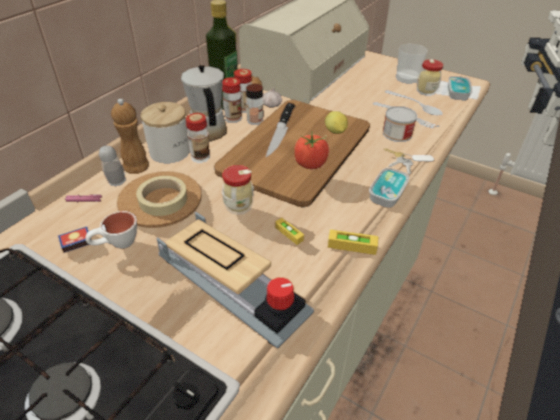

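Candidates in top view: larger yellow level (285,281), smaller yellow level (269,231); the lemon is no block. Knob candidates: red knob (190,271); the mustard lid (272,174) and tomato are not. I choose the level at (285,281) and check it in a crop.

```bash
python3 - <<'E'
import cv2,numpy as np
a=cv2.imread("pics/top0.png"); b=cv2.imread("pics/side0.png")
A=cv2.resize(a[150:310,160:310],None,fx=3.2,fy=3.2,interpolation=cv2.INTER_CUBIC)[:512]
B=cv2.resize(b[210:340,150:310],None,fx=2,fy=2,interpolation=cv2.INTER_CUBIC)
B2=cv2.resize(b[210:260,270:390],None,fx=2.5,fy=2.5,interpolation=cv2.INTER_CUBIC)
o=np.zeros((512,800,3),np.uint8); o[:A.shape[0],:A.shape[1]]=A; o[:260,480:800]=B; o[270:270+B2.shape[0],480:480+B2.shape[1]]=B2
cv2.imwrite("pics/crop0.png",o)
E
```

```text
(no output)
```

View pics/crop0.png

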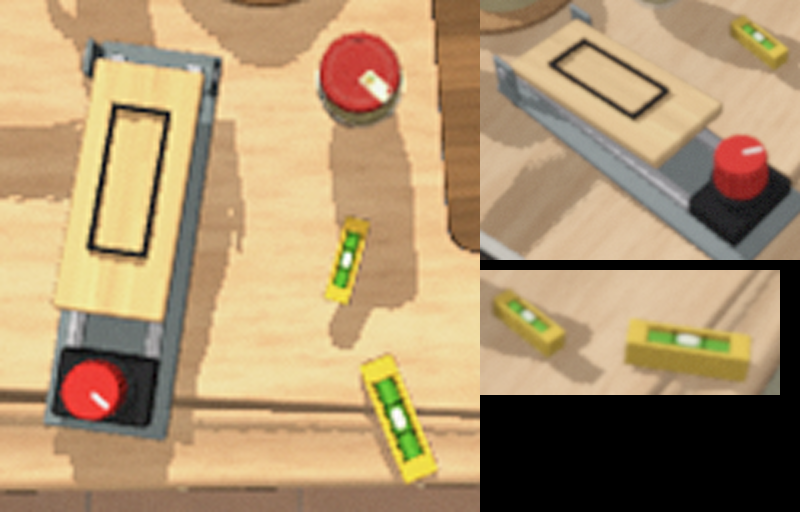

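```bash
cat > h.py <<'E'
import cv2,numpy as np
from scipy.optimize import minimize
from scipy.spatial.transform import Rotation as Rn
def proj(s,P):
    T=np.linalg.inv(s["pose"]); p=P@T[:3,:3].T+T[:3,3]; q=p@s["K"].T; return q[:,:2]/q[:,2:]
def blob(img,lo,hi,box,hull=True):
    x0,y0,x1,y1=box; h=cv2.cvtColor(np.ascontiguousarray(img),cv2.COLOR_RGB2HSV)
    m=np.zeros(h.shape[:2],np.uint8); m[y0:y1,x0:x1]=cv2.inRange(h,np.array(lo),np.array(hi))[y0:y1,x0:x1]
    n,l,st,c=cv2.connectedComponentsWithStats(m); k=1+st[1:,4].argmax(); m=(l==k).astype(np.uint8)
    if hull:
        c=np.vstack(cv2.findContours(m,0,2)[0]); cv2.fillConvexPoly(m,cv2.convexHull(c),1)
    return m
def fit(views,masks,pts,p0,step):
    # pts(p)->Nx3 world corners ; IoU of projected hull, 4x supersampled
    W=[]
    for m in masks:
        ys,xs=np.nonzero(m); W.append((xs.min()-15,ys.min()-15,cv2.resize(m[ys.min()-15:ys.max()+16,xs.min()-15:xs.max()+16],None,fx=8,fy=8,interpolation=cv2.INTER_LINEAR)))
    def f(p):
        e=0
        for s,(x0,y0,m) in zip(views,W):
            q=((proj(s,pts(p))-[x0,y0]+.5)*8).astype(np.float32); r=np.zeros_like(m)
            cv2.fillConvexPoly(r,cv2.convexHull(q).round().astype(np.int32),1); e+=1-(r&m).sum()/max((r|m).sum(),1)
        return e
    p0=np.array(p0,float); sim=np.vstack([p0]+[p0+np.eye(len(p0))[i]*step[i] for i in range(len(p0))])
    best=None
    for _ in range(3):
        r=minimize(f,p0,method="Nelder-Mead",options=dict(initial_simplex=sim,maxiter=600,xatol=1e-5,fatol=1e-5)); p0=r.x
        sim=np.vstack([p0]+[p0-np.eye(len(p0))[i]*step[i]*.4 for i in range(len(p0))])
    return r.x,r.fun
def box(l,w,z0,z1): return np.array([[a*l/2,b*w/2,z] for a in(-1,1) for b in(-1,1) for z in(z0,z1)])
def cyl(r,z0,z1): return np.array([[r*np.cos(t),r*np.sin(t),z] for t in np.linspace(0,6.283,40) for z in(z0,z1)])
def lev(p,z=0): return box(.09,.026,0,.026)@Rn.from_euler('z',p[2]).as_matrix().T+[p[0],p[1],z]
def tray(p): return box(.106,.042,.003,.006)@Rn.from_euler('ZY',[p[3],p[4]]).as_matrix().T+[p[0],p[1],p[2]]
E
python3 - <<'E'
from h import *
t=dict(np.load("pics/top0.npz")); s=dict(np.load("pics/side0.npz")); V=[t,s]
Y=((18,120,90),(80,255,255))
m=[blob(t["img"],*Y,(265,255,305,308)),blob(s["img"],*Y,(322,222,388,262))]
print([x.sum() for x in m]); print("level",fit(V,m,lev,[.39,-.42,-.3+3.14],[.01,.01,.1]))
for i in (0,1): print(i,fit([V[i]],[m[i]],lev,[.39,-.42,-.3+3.14],[.01,.01,.1]))
K=((0,0,0),(180,255,70))
m=[blob(t["img"],*K,(180,176,218,236)),blob(s["img"],*K,(175,222,252,272))]
print([x.sum() for x in m]);print("tray",fit(V,m,tray,[.56,-.2,.06,-.1,.09],[.01,.01,.005,.05,.03]))
R=((0,150,90),(8,255,255))
m=[blob(t["img"],*R,(170,250,212,290)),blob(s["img"],*R,(255,270,305,312))]
print([x.sum() for x in m]);print("knob",fit(V,m,lambda p:cyl(.019,.005,.037)+p,[.4,-.2,.048],[.01,.01,.005]))
for i,b in((0,(170,250,212,290)),(1,(255,270,305,312))):
    x0,y0,x1,y1=b; h=cv2.cvtColor(V[i]["img"],cv2.COLOR_RGB2HSV)[y0:y1,x0:x1]; 
E
```

```text
[np.uint64(517), np.uint64(966)]
level (array([ 0.46103716, -0.42217303,  3.51847495]), np.float64(0.1731138411049038))
0 (array([ 0.46023746, -0.42170048,  3.51539579]), np.float64(0.09504853477049335))
1 (array([ 0.4625627 , -0.4223911 ,  3.52340058]), np.float64(0.05628807155524718))
[np.uint64(874), np.uint64(254)]
tray (array([ 0.63157002, -0.23562839,  0.0601696 , -0.14932844,  0.08463994]), np.float64(0.7869610500040924))
[np.uint64(310), np.uint64(725)]
knob (array([ 0.4  , -0.2  ,  0.048]), np.float64(2.0))
```

```bash
python3 - <<'E'
from h import *
t=dict(np.load("pics/top0.npz")); s=dict(np.load("pics/side0.npz")); V=[t,s]
K=((0,0,0),(180,255,105))
m=[blob(t["img"],*K,(180,176,218,236)),blob(s["img"],*K,(175,222,252,272))]
print([x.sum() for x in m]);
for i in range(2):
  ys,xs=np.nonzero(m[i]);print(xs.min(),xs.max(),ys.min(),ys.max())
def tr(p): return tray([p[0],p[1],.045+.085*np.sin(p[3])+.006,p[2],p[3]])
for th in(.06,.1):print("tray",fit(V,m,tr,[.631,-.235,-.15,th],[.005,.005,.03,.03]))
print("tray free",fit(V,m,tray,[.631,-.235,.06,-.15,.09],[.005,.005,.005,.03,.03]))
R=((0,150,60),(180,255,255))
m=[blob(t["img"],*R,(170,258,206,288)),blob(s["img"],*R,(258,275,302,312))]
print([x.sum() for x in m])
for i in range(2):
  ys,xs=np.nonzero(m[i]);print(xs.min(),xs.max(),ys.min(),ys.max())
print("knob",fit(V,m,lambda p:cyl(.019,.005,.037)+p,[.488,-.214,.048],[.005,.005,.005]))
print("knob z fixed",fit(V,m,lambda p:cyl(.019,.005,.037)+[p[0],p[1],.048],[.488,-.214],[.005,.005]))
E
```

```text
[np.uint64(898), np.uint64(1132)]
187 212 183 229
185 243 230 269
tray (array([ 0.63170697, -0.23524837, -0.1500227 ,  0.09643931]), np.float64(0.1006613484321699))
tray (array([ 0.6314863 , -0.23525097, -0.14994476,  0.09683769]), np.float64(0.10247071713632017))
tray free (array([ 0.63171724, -0.23534569,  0.05860613, -0.15294027,  0.11653801]), np.float64(0.09289605595289119))
[np.uint64(322), np.uint64(732)]
179 199 262 280
267 293 278 309
knob (array([ 0.48768579, -0.21318867,  0.04794416]), np.float64(0.14867732972243897))
knob z fixed (array([ 0.48775873, -0.21299832]), np.float64(0.14840199559230727))
```

```bash
cat > g.py <<'E'
import sys,numpy as np
from plant import ctrl
from scipy.spatial.transform import Rotation as Rn
def go(x,y,z,yaw=None,tilt=None,axis_yaw=-0.15):
    """row to bring TCP to x,y,z ; tool x along yaw (deg, mod 180); tilt: extra rotation (rad) about the tray's y axis"""
    o=ctrl.get_obs(); R=Rn.from_euler('xyz',o["orientation"],degrees=True)
    p=R.inv().apply(np.array([x,y,z])-o["tool_pos"])*100
    r=np.zeros(3)
    if yaw is not None:
        G=Rn.from_euler('xyz',[180,0,yaw],degrees=True)
        if tilt: G=Rn.from_rotvec(tilt*np.array([-np.sin(axis_yaw),np.cos(axis_yaw),0]))*G
        r=(R.inv()*G).as_rotvec(degrees=True)
    print("row",np.r_[p,r].round(2).tolist()); print({k:np.round(v,4).tolist() for k,v in o.items() if k in("clock","joint_pos","tool_pos","orientation","force","opening")})
E
python3 -c "
from g import *
go(.461,-.422,.12,-158.4); go(.461,-.422,.010,-158.4)"
```

```text
row [-27.4, 11.28, 10.59, 0.07, -0.01, -0.07]
{'clock': 0.15, 'joint_pos': [-51.9609, 20.5823, 0.6466, -0.0132, -70.1355, -16.5063], 'tool_pos': [0.2476, -0.6276, 0.2258], 'orientation': [179.9283, -0.0084, -158.4717], 'force': [-0.4424, -0.1413, 0.1683], 'opening': 0.0875}
row [-27.4, 11.26, 21.59, 0.07, -0.01, -0.07]
{'clock': 0.15, 'joint_pos': [-51.9609, 20.5823, 0.6466, -0.0132, -70.1355, -16.5063], 'tool_pos': [0.2476, -0.6276, 0.2258], 'orientation': [179.9283, -0.0084, -158.4717], 'force': [-0.4424, -0.1413, 0.1683], 'opening': 0.0875}
```

Units first: shifts go in shares of 600 mm and turns go in shares of 60 degrees. So -27.4 cm is -0.4567, 11.3 cm is 0.1883.

Emit:
{"op": "send_rows", "data": {
  "plan": [
    [[-0.4567, 0.1883, 0.1767, 0, 0, 0], [-0.4567, 0.1883, 0.1767, 0, 0, 0], [-0.4567, 0.1883, 0.1767, 0, 0, 0], [-0.4567, 0.1883, 0.1767, 0, 0, 0], [-0.4567, 0.1883, 0.1767, 0, 0, 0], [-0.4567, 0.1883, 0.1767, 0, 0, 0], [-0.4567, 0.1883, 0.1767, 0, 0, 0], [-0.4567, 0.1883, 0.1767, 0, 0, 0]]
  ]
}}

```text
clock: 0.82
tool_pos: [0.4628, -0.4191, 0.1188]
orientation: [179.9, -0.0, -158.4]
force: [-0.6, -0.7, 0.3]
opening: 0.0877
gripper_force: 0.0
```

Emit:
{"op": "send_rows", "data": {
  "plan": [
    [[0, 0, 0, 0, 0, 0], [0, 0, 0, 0, 0, 0], [0, 0, 0, 0, 0, 0]]
  ]
}}

```text
clock: 1.07
tool_pos: [0.461, -0.4223, 0.1205]
orientation: [180.0, -0.0, -158.4]
force: [-0.5, -0.8, 0.4]
opening: 0.0876
gripper_force: 0.0
```

```bash
python3 -c "
from g import *
go(.461,-.422,.010,-158.4)
import cv2
s=ctrl.snapshot('wrist'); cv2.imwrite('pics/w1.png',s['img'][:,:,::-1])
from h import *
m=blob(s['img'],(18,120,90),(80,255,255),(0,0,560,420)); print(m.sum(), fit([s],[m],lev,[.461,-.422,.377],[.004,.004,.05]))"
```

```text
row [-0.01, 0.02, 11.05, 0.01, -0.02, -0.04]
{'clock': 1.0667, 'joint_pos': [-24.6145, 20.7592, -13.7735, 0.0097, -55.4888, -43.828], 'tool_pos': [0.461, -0.4223, 0.1205], 'orientation': [179.99, -0.0206, -158.437], 'force': [-0.4962, -0.7763, 0.3916], 'opening': 0.0876}
9746 (array([ 0.461, -0.422,  0.377]), np.float64(1.0))
```

View pics/w1.png

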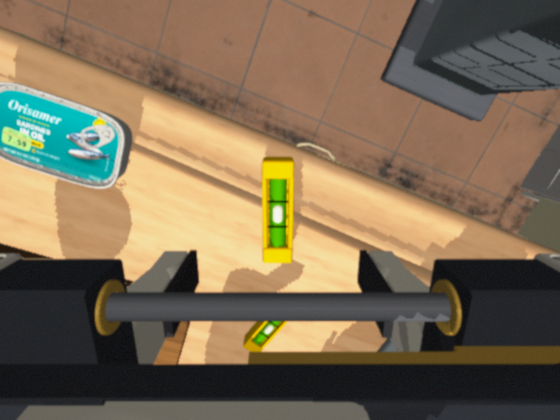

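The wrist view shows the large level at (278,210), aligned and centred between the fingers, with the small one away at (266,330). Descending.

Emit:
{"op": "send_rows", "data": {
  "plan": [
    [[0, 0, 0.0667, 0, 0, 0], [0, 0, 0.1333, 0, 0, 0], [0, 0, 0.1667, 0, 0, 0], [0, 0, 0.1817, 0, 0, 0], [0, 0, 0.1817, 0, 0, 0], [0, 0, 0.1817, 0, 0, 0], [0, 0, 0.1817, 0, 0, 0]]
  ]
}}

```text
clock: 1.7
tool_pos: [0.4621, -0.4234, 0.0135]
orientation: [-179.9, 0.1, -158.5]
force: [0.1, -0.3, 0.1]
opening: 0.0876
gripper_force: 0.0
```

Emit:
{"op": "send_rows", "data": {
  "plan": [
    [[0, 0, 0, 0, 0, 0], [0, 0, 0, 0, 0, 0], [0, 0, 0, 0, 0, 0], [0, 0, 0, 0, 0, 0], [0, 0, 0, 0, 0, 0], [0, 0, 0, 0, 0, 0], [0, 0, 0, 0, 0, 0], [0, 0, 0, 0, 0, 0]]
  ],
  "fingers": 0.1
}}

```text
clock: 2.37
tool_pos: [0.4611, -0.4222, 0.0115]
orientation: [180.0, -0.0, -158.5]
force: [-0.3, -0.3, 0.4]
opening: 0.0397
gripper_force: 0.0
```

In the tool's units: -14 cm is -0.2333, -10 cm is -0.1667.

Emit:
{"op": "send_rows", "data": {
  "plan": [
    [[0, 0, -0.0333, 0, 0, 0], [0, 0, -0.1, 0, 0, 0], [0, 0, -0.1667, 0, 0, 0], [0, 0, -0.2333, 0, 0, 0], [0, 0, -0.2333, 0, 0, 0], [0, 0, -0.2333, 0, 0, 0]]
  ]
}}

```text
clock: 2.87
tool_pos: [0.4626, -0.423, 0.155]
orientation: [-179.7, 0.2, -158.5]
force: [-0.3, 0.5, -0.3]
opening: 0.009
gripper_force: 0.0
```

```bash
python3 -c "
from g import *
go(.6316,-.2353,.15,-180-8.6+0,.097)
go(.6316,-.2353,.15,-8.6,.097)
from h import *
s=ctrl.snapshot('wrist'); cv2.imwrite('pics/w2.png',s['img'][:,:,::-1])"
```

```text
row [-22.61, 11.26, 0.53, -1.66, 5.72, 30.11]
{'clock': 2.8667, 'joint_pos': [-24.6116, 18.8982, -11.5657, 0.0205, -59.1873, -43.8564], 'tool_pos': [0.4626, -0.423, 0.155], 'orientation': [-179.7362, 0.229, -158.457], 'force': [-0.2835, 0.522, -0.3305], 'opening': 0.009}
row [-22.61, 11.26, 0.53, -7.66, -2.22, -149.69]
{'clock': 2.8667, 'joint_pos': [-24.6116, 18.8982, -11.5657, 0.0205, -59.1873, -43.8564], 'tool_pos': [0.4626, -0.423, 0.155], 'orientation': [-179.7362, 0.229, -158.457], 'force': [-0.2835, 0.522, -0.3305], 'opening': 0.009}
```

View pics/w2.png

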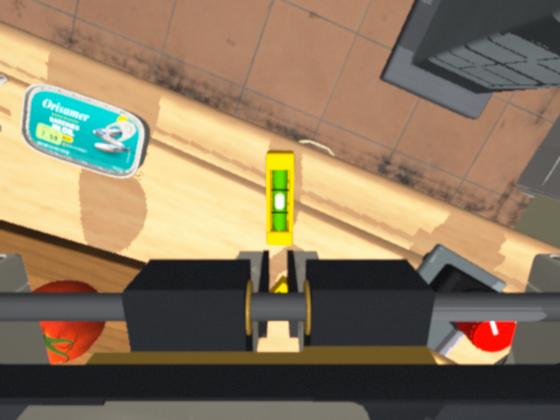

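Fingers were still closing when I lifted; the level at (280,198) was left. Reopen, re-measure and retry.

In the tool's units: 3.5 cm is 0.0583.

Emit:
{"op": "send_rows", "data": {
  "plan": [
    [[0, 0, 0.0583, 0, 0, 0], [0, 0, 0.0583, 0, 0, 0], [0, 0, 0.0583, 0, 0, 0], [0, 0, 0.0583, 0, 0, 0], [0, 0, 0.0583, 0, 0, 0], [0, 0, 0.0583, 0, 0, 0], [0, 0, 0.0583, 0, 0, 0], [0, 0, 0.0583, 0, 0, 0]]
  ],
  "fingers": 0.7
}}

```text
clock: 3.58
tool_pos: [0.4614, -0.4224, 0.1172]
orientation: [-180.0, 0.0, -158.5]
force: [0.7, 0.5, -0.1]
opening: 0.0568
gripper_force: 0.0
```

```bash
python3 -c "
from g import *
from h import *
s=ctrl.snapshot('wrist')
m=blob(s['img'],(18,120,90),(80,255,255),(240,100,320,275))
ys,xs=np.nonzero(m); print(m.sum(),xs.min(),xs.max(),ys.min(),ys.max(),fit([s],[m],lev,[.461,-.422,.377],[.004,.004,.05]))
go(.461,-.422,.011,-158.4)"
```

```text
3591 261 294 157 265 (array([ 0.46239506, -0.42229556,  0.37135839]), np.float64(0.04128845375980239))
row [0.02, 0.05, 10.61, -0.03, 0.03, -0.06]
{'clock': 3.6333, 'joint_pos': [-24.6118, 20.9384, -14.0092, 0.0045, -55.0076, -43.8551], 'tool_pos': [0.4613, -0.4223, 0.1171], 'orientation': [-179.9651, 0.0284, -158.4642], 'force': [0.0777, -0.7422, 0.3594], 'opening': 0.0589}
```

In the tool's units: 10.6 cm is 0.1767, 10 cm is 0.1667.

Emit:
{"op": "send_rows", "data": {
  "plan": [
    [[-0.0017, 0, 0.0667, 0, 0, 0], [-0.0017, 0, 0.1333, 0, 0, 0], [-0.0017, 0, 0.1667, 0, 0, 0], [-0.0017, 0, 0.1767, 0, 0, 0], [-0.0017, 0, 0.1767, 0, 0, 0], [-0.0017, 0, 0.1767, 0, 0, 0]]
  ]
}}

```text
clock: 4.13
tool_pos: [0.4628, -0.4224, 0.0116]
orientation: [-179.9, 0.0, -158.4]
force: [-0.6, 0.5, 1.1]
opening: 0.0613
gripper_force: 0.0
```

Emit:
{"op": "send_rows", "data": {
  "plan": [
    [[0, 0, 0, 0, 0, 0], [0, 0, 0, 0, 0, 0], [0, 0, 0, 0, 0, 0], [0, 0, 0, 0, 0, 0], [0, 0, 0, 0, 0, 0], [0, 0, 0, 0, 0, 0], [0, 0, 0, 0, 0, 0], [0, 0, 0, 0, 0, 0]]
  ],
  "fingers": 0.0
}}

```text
clock: 4.8
tool_pos: [0.4622, -0.4219, 0.0109]
orientation: [-180.0, 0.0, -158.5]
force: [-0.4, 0.5, 4.4]
opening: 0.0256
gripper_force: 30.0
```

Emit:
{"op": "send_rows", "data": {
  "plan": [
    [[0, 0, 0, 0, 0, 0], [0, 0, 0, 0, 0, 0], [0, 0, 0, 0, 0, 0], [0, 0, 0, 0, 0, 0]]
  ]
}}

```text
clock: 5.13
tool_pos: [0.4622, -0.4219, 0.0109]
orientation: [-180.0, 0.0, -158.5]
force: [-0.7, 1.7, 4.2]
opening: 0.0259
gripper_force: 30.0
```

In the tool's units: -14 cm is -0.2333, -11 cm is -0.1833.

Emit:
{"op": "send_rows", "data": {
  "plan": [
    [[0, 0, -0.05, 0, 0, 0], [0, 0, -0.1167, 0, 0, 0], [0, 0, -0.1833, 0, 0, 0], [0, 0, -0.2333, 0, 0, 0], [0, 0, -0.2333, 0, 0, 0], [0, 0, -0.2333, 0, 0, 0]]
  ]
}}

```text
clock: 5.63
tool_pos: [0.463, -0.4222, 0.1525]
orientation: [-179.8, 0.2, -158.5]
force: [0.1, 0.2, -2.2]
opening: 0.0255
gripper_force: 30.0
```

```bash
python3 -c "
from g import *
go(.6316,-.2353,.15,-188.6,.097)"
```

```text
row [-22.55, 11.2, 0.28, -1.57, 5.63, 30.09]
{'clock': 5.6333, 'joint_pos': [-24.5477, 19.0658, -11.66, -0.0109, -59.0454, -43.9241], 'tool_pos': [0.463, -0.4222, 0.1525], 'orientation': [-179.8417, 0.1654, -158.4771], 'force': [0.1088, 0.2263, -2.2314], 'opening': 0.0255}
```

In the tool's units: -22.5 cm is -0.375, 11.2 cm is 0.1867, 30.1 degrees is 0.5017.

Emit:
{"op": "send_rows", "data": {
  "plan": [
    [[-0.375, 0.1867, 0.005, -0.0267, 0.0933, 0.5017], [-0.375, 0.1867, 0.005, -0.0267, 0.0933, 0.5017], [-0.375, 0.1867, 0.005, -0.0267, 0.0933, 0.5017], [-0.375, 0.1867, 0.005, -0.0267, 0.0933, 0.5017], [-0.375, 0.1867, 0.005, -0.0267, 0.0933, 0.5017], [-0.375, 0.1867, 0.005, -0.0267, 0.0933, 0.5017], [-0.375, 0.1867, 0.005, -0.0267, 0.0933, 0.5017], [-0.375, 0.1867, 0.005, -0.0267, 0.0933, 0.5017]]
  ]
}}

```text
clock: 6.3
tool_pos: [0.6313, -0.232, 0.1444]
orientation: [179.9, -6.0, 171.6]
force: [0.2, -0.5, -0.8]
opening: 0.0261
gripper_force: 30.0
```

Emit:
{"op": "send_rows", "data": {
  "plan": [
    [[0, 0, 0, 0, 0, 0], [0, 0, 0, 0, 0, 0], [0, 0, 0, 0, 0, 0]]
  ]
}}

```text
clock: 6.55
tool_pos: [0.6292, -0.2359, 0.1469]
orientation: [179.9, -5.8, 171.3]
force: [-0.7, -0.6, -0.4]
opening: 0.0259
gripper_force: 30.0
```

```bash
python3 -c "
from g import *
from h import *
# underside-centre target on tray floor + d along normal; TCP 10.9mm above underside
n=Rn.from_euler('ZY',[-.15,.097]).as_matrix()[:,2]
for d in(.02,.002,0):
    p=np.array([.6316,-.2353,.059])+n*(.0109+d); print(d,p.round(4)); go(*p,-188.6,.097)
s=ctrl.snapshot('side'); t=ctrl.snapshot('top')
cv2.imwrite('pics/s3.png',cv2.resize(s['img'][150:350,120:340,::-1],None,fx=2.5,fy=2.5))
"
```

```text
0.02 [ 0.6346 -0.2357  0.0898]
row [-1.11, 0.09, 5.63, 0.1, -0.27, -0.06]
{'clock': 6.55, 'joint_pos': [-4.2821, 26.8116, -0.2661, -0.574, -68.7296, -94.1468], 'tool_pos': [0.6292, -0.2359, 0.1469], 'orientation': [179.9091, -5.8301, 171.3403], 'force': [-0.7109, -0.5917, -0.3541], 'opening': 0.0259}
0.002 [ 0.6328 -0.2355  0.0718]
row [-1.12, 0.08, 7.43, 0.1, -0.27, -0.06]
{'clock': 6.55, 'joint_pos': [-4.2821, 26.8116, -0.2661, -0.574, -68.7296, -94.1468], 'tool_pos': [0.6292, -0.2359, 0.1469], 'orientation': [179.9091, -5.8301, 171.3403], 'force': [-0.7109, -0.5917, -0.3541], 'opening': 0.0259}
0 [ 0.6326 -0.2355  0.0698]
row [-1.12, 0.08, 7.63, 0.1, -0.27, -0.06]
{'clock': 6.55, 'joint_pos': [-4.2821, 26.8116, -0.2661, -0.574, -68.7296, -94.1468], 'tool_pos': [0.6292, -0.2359, 0.1469], 'orientation': [179.9091, -5.8301, 171.3403], 'force': [-0.7109, -0.5917, -0.3541], 'opening': 0.0259}
```

View pics/s3.png

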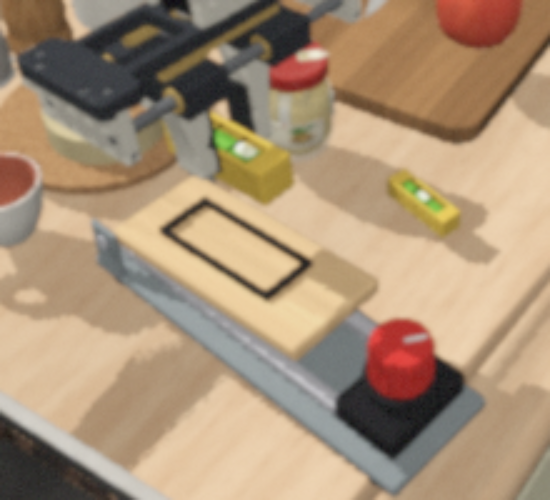

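The side view shows the level gripped above the tray, tilted parallel with the board and clear of the mustard. Lowering.

In the tool's units: 6 cm is 0.1, 5.5 cm is 0.0917, -0.3 degrees is -0.005.

Emit:
{"op": "send_rows", "data": {
  "plan": [
    [[-0.0183, 0.0017, 0.0333, 0, -0.005, 0], [-0.0183, 0.0017, 0.0667, 0, -0.005, 0], [-0.0183, 0.0017, 0.0917, 0, -0.005, 0], [-0.0183, 0.0017, 0.1, 0, -0.005, 0], [-0.0183, 0.0017, 0.1, 0, -0.005, 0], [-0.0183, 0.0017, 0.1, 0, -0.005, 0]]
  ]
}}

```text
clock: 7.15
tool_pos: [0.6354, -0.2353, 0.0875]
orientation: [179.9, -5.4, 171.4]
force: [1.5, -0.6, -0.9]
opening: 0.0256
gripper_force: 30.0
```

```bash
python3 -c "
from g import *
from h import *
n=Rn.from_euler('ZY',[-.15,.097]).as_matrix()[:,2]
for d in(.003,-.002):
    p=np.array([.6316,-.2353,.059])+n*(.0109+d); go(*p,-188.6,.097)
"
```

```text
row [0.11, -0.05, 1.48, 0.07, 0.14, -0.01]
{'clock': 7.15, 'joint_pos': [-4.1645, 29.9281, -3.4114, -0.5514, -62.0624, -94.1688], 'tool_pos': [0.6354, -0.2353, 0.0875], 'orientation': [179.9324, -5.4223, 171.3885], 'force': [1.4747, -0.599, -0.9322], 'opening': 0.0256}
row [0.11, -0.06, 1.98, 0.07, 0.14, -0.01]
{'clock': 7.15, 'joint_pos': [-4.1645, 29.9281, -3.4114, -0.5514, -62.0624, -94.1688], 'tool_pos': [0.6354, -0.2353, 0.0875], 'orientation': [179.9324, -5.4223, 171.3885], 'force': [1.4747, -0.599, -0.9322], 'opening': 0.0256}
```

In the tool's units: 1.7 cm is 0.0283, 1.6 cm is 0.0267.

Emit:
{"op": "send_rows", "data": {
  "plan": [
    [[0.0017, 0, 0.0117, 0, 0, 0], [0.0017, 0, 0.0217, 0, 0, 0], [0.0017, 0, 0.025, 0, 0, 0], [0.0017, 0, 0.0267, 0, 0, 0], [0.0017, 0, 0.0283, 0, 0, 0], [0.0017, 0, 0.0283, 0, 0, 0]]
  ]
}}

```text
clock: 7.65
tool_pos: [0.6326, -0.2343, 0.0707]
orientation: [179.9, -5.5, 171.4]
force: [-1.1, 0.4, 2.9]
opening: 0.0254
gripper_force: 30.0
```

Emit:
{"op": "send_rows", "data": {
  "plan": [
    [[0, 0, 0.0017, 0, 0, 0], [0, 0, 0.0033, 0, 0, 0], [0, 0, 0.0033, 0, 0, 0]]
  ]
}}

```text
clock: 7.9
tool_pos: [0.6324, -0.2343, 0.07]
orientation: [179.9, -5.4, 171.5]
force: [-4.8, 3.5, 13.7]
opening: 0.0258
gripper_force: 30.0
```

In the tool's units: 0.1 cm is 0.0017.

Emit:
{"op": "send_rows", "data": {
  "plan": [
    [[0, 0, 0.0017, 0, 0, 0], [0, 0, 0.0017, 0, 0, 0], [0, 0, 0.0017, 0, 0, 0], [0, 0, 0.0017, 0, 0, 0]]
  ]
}}

```text
clock: 8.23
tool_pos: [0.6323, -0.2343, 0.0698]
orientation: [179.9, -5.4, 171.5]
force: [-6.2, 4.8, 15.3]
opening: 0.0257
gripper_force: 30.0
```

```bash
python3 -c "
from g import *
from h import *
go(.6316,-.2353,.07)
t=ctrl.snapshot('top');s=ctrl.snapshot('side')
o=np.zeros((420,800,3),np.uint8)
o[:,:390]=cv2.resize(t['img'][165:305,160:290],(390,420)); o[:,400:]=cv2.resize(s['img'][190:330,150:283],(400,420))
cv2.imwrite('pics/p4.png',o[:,:,::-1])
"
```

```text
row [0.06, -0.11, -0.02, 0.0, 0.0, 0.0]
{'clock': 8.2333, 'joint_pos': [-4.084, 30.6163, -4.8398, -0.5516, -59.9369, -94.1677], 'tool_pos': [0.6323, -0.2343, 0.0698], 'orientation': [179.943, -5.4125, 171.4522], 'force': [-6.1639, 4.8148, 15.3382], 'opening': 0.0257}
```

View pics/p4.png

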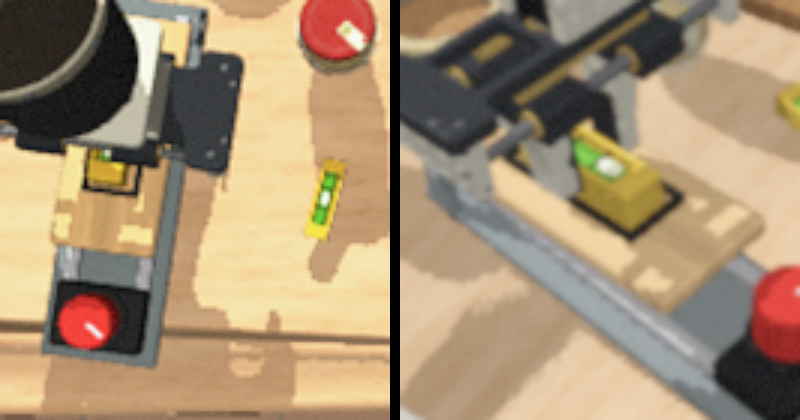

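The level sits inside the black tray (crop left (110,170), right (625,190)), bubble at the knob end. Let go, rise, and press once more from above with shut fingers to make sure it is flat.

In the tool's units: -0.2 cm is -0.0033.

Emit:
{"op": "send_rows", "data": {
  "plan": [
    [[0, 0, -0.0033, 0, 0, 0], [0, 0, -0.0033, 0, 0, 0], [0, 0, -0.0033, 0, 0, 0], [0, 0, -0.0033, 0, 0, 0], [0, 0, -0.0033, 0, 0, 0], [0, 0, -0.0033, 0, 0, 0]]
  ],
  "fingers": 0.7
}}

```text
clock: 8.83
tool_pos: [0.6325, -0.2343, 0.0685]
orientation: [179.9, -5.5, 171.4]
force: [0.5, 0.4, 0.0]
opening: 0.0589
gripper_force: 0.0
```

In the tool's units: -5 cm is -0.0833, -2 cm is -0.0333.

Emit:
{"op": "send_rows", "data": {
  "plan": [
    [[0, 0, -0.0333, 0, 0, 0], [0, 0, -0.0833, 0, 0, 0], [0, 0, -0.0833, 0, 0, 0], [0, 0, -0.0833, 0, 0, 0]]
  ]
}}

```text
clock: 9.17
tool_pos: [0.6387, -0.2354, 0.1207]
orientation: [179.9, -5.2, 171.4]
force: [-0.3, 0.6, -1.4]
opening: 0.0613
gripper_force: 0.0
```

Emit:
{"op": "send_rows", "data": {
  "plan": [
    [[0, 0, 0, 0, 0, 0], [0, 0, 0, 0, 0, 0], [0, 0, 0, 0, 0, 0], [0, 0, 0, 0, 0, 0], [0, 0, 0, 0, 0, 0], [0, 0, 0, 0, 0, 0], [0, 0, 0, 0, 0, 0], [0, 0, 0, 0, 0, 0]]
  ],
  "fingers": 0.0
}}

```text
clock: 9.83
tool_pos: [0.6372, -0.2351, 0.1186]
orientation: [179.9, -5.5, 171.4]
force: [-0.5, -0.2, -0.3]
opening: 0.0138
gripper_force: 0.0
```

```bash
python3 -c "
from g import *
from h import *
n=Rn.from_euler('ZY',[-.15,.097]).as_matrix()[:,2]
for d in(.005,-.003):
    p=np.array([.6316,-.2353,.059])+n*(.026+d); go(*p,-188.6,.097)
w=ctrl.snapshot('wrist'); s=ctrl.snapshot('side')
cv2.imwrite('pics/w5.png',w['img'][:,:,::-1])
def lv(p): return box(.09,.026,.004,.026)@Rn.from_euler('ZY',[p[2],p[3]]).as_matrix().T+[p[0],p[1],.051+.085*np.sin(p[3])]
m=blob(s['img'],(18,120,90),(80,255,255),(170,215,260,290)); ys,xs=np.nonzero(m); print(m.sum(),xs.min(),xs.max(),ys.min(),ys.max())
print(fit([s],[m],lv,[.6316,-.2353,-.15,.097],[.004,.004,.04,.02]))
"
```

```text
row [-0.02, -0.11, 2.89, 0.09, 0.09, 0.01]
{'clock': 9.8333, 'joint_pos': [-4.1461, 28.5275, -1.3313, -0.5608, -65.5867, -94.1928], 'tool_pos': [0.6372, -0.2351, 0.1186], 'orientation': [179.9122, -5.4676, 171.4093], 'force': [-0.4551, -0.1644, -0.3301], 'opening': 0.0138}
row [-0.02, -0.11, 3.69, 0.09, 0.09, 0.01]
{'clock': 9.8333, 'joint_pos': [-4.1461, 28.5275, -1.3313, -0.5608, -65.5867, -94.1928], 'tool_pos': [0.6372, -0.2351, 0.1186], 'orientation': [179.9122, -5.4676, 171.4093], 'force': [-0.4551, -0.1644, -0.3301], 'opening': 0.0138}
1081 189 237 228 265
(array([ 0.63027123, -0.23193943, -0.14578318,  0.09305212]), np.float64(0.0690471465426814))
```

View pics/w5.png

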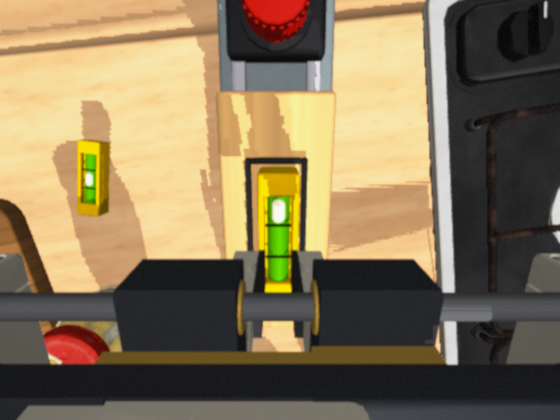

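The level lies inside the tray (278,225), its bubble at the knob end (279,208). Pressing from above.

In the tool's units: 3.7 cm is 0.0617, 3.6 cm is 0.06.

Emit:
{"op": "send_rows", "data": {
  "plan": [
    [[0, 0, 0.025, 0, 0, 0], [0, 0, 0.0483, 0, 0, 0], [0, 0, 0.0567, 0, 0, 0], [0, 0, 0.06, 0, 0, 0], [0, 0, 0.0617, 0, 0, 0], [0, 0, 0.0617, 0, 0, 0], [0, 0, 0.0617, 0, 0, 0]]
  ]
}}

```text
clock: 10.52
tool_pos: [0.6335, -0.2344, 0.0848]
orientation: [179.9, -5.5, 171.5]
force: [-6.3, 4.2, 17.5]
opening: 0.0007
gripper_force: 8.2
```

In the tool's units: 0.2 cm is 0.0033, 0.1 cm is 0.0017.

Emit:
{"op": "send_rows", "data": {
  "plan": [
    [[0, 0, 0.0017, 0, 0, 0], [0, 0, 0.0033, 0, 0, 0], [0, 0, 0.0033, 0, 0, 0], [0, 0, 0.0033, 0, 0, 0]]
  ]
}}

```text
clock: 10.85
tool_pos: [0.6331, -0.2343, 0.0838]
orientation: [179.9, -5.4, 171.5]
force: [-8.3, 6.4, 22.7]
opening: 0.0004
gripper_force: 11.0
```

In the tool's units: -7 cm is -0.1167, -6 cm is -0.1.

Emit:
{"op": "send_rows", "data": {
  "plan": [
    [[0, 0, -0.05, 0, 0, 0], [0, 0, -0.1, 0, 0, 0], [0, 0, -0.1167, 0, 0, 0], [0, 0, -0.1167, 0, 0, 0]]
  ],
  "fingers": 0.7
}}

```text
clock: 11.18
tool_pos: [0.6424, -0.2362, 0.1539]
orientation: [179.9, -5.1, 171.4]
force: [0.4, 0.7, 0.9]
opening: 0.0214
gripper_force: 0.0
```

```bash
python3 -c "
from g import *
go(.4877,-.2131,.13,171.4+25)"
```

```text
row [15.37, -0.03, 3.76, 1.16, -4.99, -24.95]
{'clock': 11.1833, 'joint_pos': [-4.1681, 27.1729, 1.3197, -0.4749, -69.2116, -94.2101], 'tool_pos': [0.6424, -0.2362, 0.1539], 'orientation': [179.9449, -5.0832, 171.436], 'force': [0.3704, 0.7351, 0.8888], 'opening': 0.0214}
```

In the tool's units: 15.4 cm is 0.2567, 3.8 cm is 0.0633, -25 degrees is -0.4167.

Emit:
{"op": "send_rows", "data": {
  "plan": [
    [[0.2567, 0, 0.0633, 0.02, -0.0833, -0.4167], [0.2567, 0, 0.0633, 0.02, -0.0833, -0.4167], [0.2567, 0, 0.0633, 0.02, -0.0833, -0.4167], [0.2567, 0, 0.0633, 0.02, -0.0833, -0.4167], [0.2567, 0, 0.0633, 0.02, -0.0833, -0.4167], [0.2567, 0, 0.0633, 0.02, -0.0833, -0.4167], [0.2567, 0, 0.0633, 0.02, -0.0833, -0.4167], [0.2567, 0, 0.0633, 0.02, -0.0833, -0.4167]]
  ],
  "fingers": 0.75
}}

```text
clock: 11.85
tool_pos: [0.4865, -0.2122, 0.1266]
orientation: [179.9, -0.3, -163.6]
force: [0.9, 0.5, -0.7]
opening: 0.0652
gripper_force: 0.0
```

```bash
python3 -c "
from g import *
from h import *
go(.4877,-.2131,.057,196.4)
w=ctrl.snapshot('wrist');t=ctrl.snapshot('top')
m=blob(w['img'],(0,150,60),(8,255,255),(220,150,340,300)); ys,xs=np.nonzero(m); print(m.sum(),xs.min(),xs.max(),ys.min(),ys.max())
print(fit([w],[m],lambda p:cyl(.019,.01,.037)+[p[0],p[1],.048],[.4877,-.2131],[.004,.004]))
cv2.imwrite('pics/w6.png',w['img'][:,:,::-1])
"
```

```text
row [-0.13, -0.13, 6.96, 0.12, -0.28, -0.01]
{'clock': 11.85, 'joint_pos': [-2.4082, 12.366, -25.0544, -0.0356, -52.8833, -71.1775], 'tool_pos': [0.4865, -0.2122, 0.1266], 'orientation': [179.8752, -0.2783, -163.6069], 'force': [0.9388, 0.5476, -0.6785], 'opening': 0.0652}
3070 245 304 200 264
(array([ 0.48711164, -0.21428332]), np.float64(0.07130000818129756))
```

View pics/w6.png

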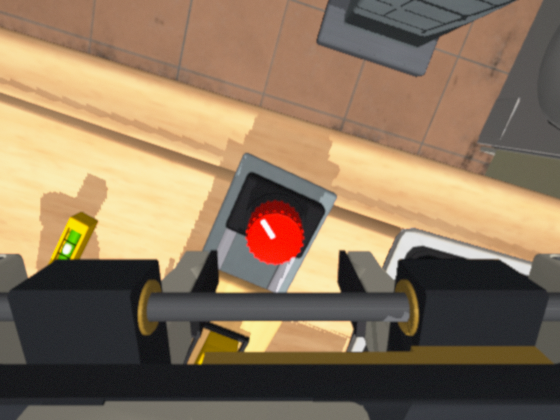

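The wrist view shows the knob at (275,232) between the fingers at ~(205,280) and (350,280). Descend onto it and close.

In the tool's units: 6.9 cm is 0.115, 6 cm is 0.1, -0.3 degrees is -0.005.

Emit:
{"op": "send_rows", "data": {
  "plan": [
    [[-0.0017, -0.0017, 0.05, 0, -0.005, 0], [-0.0017, -0.0017, 0.1, 0, -0.005, 0], [-0.0017, -0.0017, 0.115, 0, -0.005, 0], [-0.0017, -0.0017, 0.115, 0, -0.005, 0], [-0.0017, -0.0017, 0.115, 0, -0.005, 0], [-0.0017, -0.0017, 0.115, 0, -0.005, 0]]
  ]
}}

```text
clock: 12.45
tool_pos: [0.4872, -0.2129, 0.0586]
orientation: [179.9, 0.0, -163.6]
force: [0.3, -0.7, 0.2]
opening: 0.0657
gripper_force: 0.0
```

Emit:
{"op": "send_rows", "data": {
  "plan": [
    [[0, 0, 0, 0, 0, 0], [0, 0, 0, 0, 0, 0], [0, 0, 0, 0, 0, 0], [0, 0, 0, 0, 0, 0], [0, 0, 0, 0, 0, 0], [0, 0, 0, 0, 0, 0], [0, 0, 0, 0, 0, 0], [0, 0, 0, 0, 0, 0]]
  ],
  "fingers": 0.0
}}

```text
clock: 13.12
tool_pos: [0.4866, -0.2142, 0.0581]
orientation: [180.0, 0.0, -163.6]
force: [1.2, -10.1, 0.1]
opening: 0.0375
gripper_force: 30.0
```

In the tool's units: 0.6 cm is 0.01, 0.4 cm is 0.0067.

Emit:
{"op": "send_rows", "data": {
  "plan": [
    [[0, 0, 0.0033, 0, 0, 0], [0, 0, 0.0067, 0, 0, 0], [0, 0, 0.01, 0, 0, 0], [0, 0, 0.01, 0, 0, 0], [0, 0, 0.01, 0, 0, 0], [0, 0, 0.01, 0, 0, 0]]
  ]
}}

```text
clock: 13.62
tool_pos: [0.4863, -0.2142, 0.0527]
orientation: [180.0, 0.0, -163.5]
force: [-1.9, -7.8, 7.5]
opening: 0.0373
gripper_force: 30.0
```

In the tool's units: -0.1 cm is -0.0017, 0.05 cm is 0.0008, 45 degrees is 0.75.

Emit:
{"op": "send_rows", "data": {
  "plan": [
    [[0, -0.0017, 0.0008, 0, 0, 0], [0, -0.0017, 0.0017, 0, 0, 0.1167], [0, -0.0017, 0.0017, 0, 0, 0.2333], [0, -0.0017, 0.0017, 0, 0, 0.35], [0, -0.0017, 0.0017, 0, 0, 0.4667], [0, -0.0017, 0.0017, 0, 0, 0.5833], [0, -0.0017, 0.0017, 0, 0, 0.7], [0, -0.0017, 0.0017, 0, 0, 0.75]]
  ]
}}

```text
clock: 14.28
tool_pos: [0.4866, -0.2131, 0.0519]
orientation: [179.8, -0.1, 151.1]
force: [-3.6, 7.4, 14.6]
opening: 0.0376
gripper_force: 30.0
```

Emit:
{"op": "send_rows", "data": {
  "plan": [
    [[0, 0, 0, 0, 0, 0], [0, 0, 0, 0, 0, 0], [0, 0, 0, 0, 0, 0], [0, 0, 0, 0, 0, 0], [0, 0, 0, 0, 0, 0], [0, 0, 0, 0, 0, 0], [0, 0, 0, 0, 0, 0], [0, 0, 0, 0, 0, 0]]
  ]
}}

```text
clock: 14.95
tool_pos: [0.4866, -0.2131, 0.0519]
orientation: [179.8, -0.0, 151.4]
force: [-4.3, 7.3, 14.4]
opening: 0.0377
gripper_force: 30.0
```

Emit:
{"op": "send_rows", "data": {
  "plan": [
    [[0, 0, 0, 0, 0, 0], [0, 0, 0, 0, 0, 0], [0, 0, 0, 0, 0, 0], [0, 0, 0, 0, 0, 0], [0, 0, 0, 0, 0, 0], [0, 0, 0, 0, 0, 0], [0, 0, 0, 0, 0, 0], [0, 0, 0, 0, 0, 0]]
  ]
}}

```text
clock: 15.62
tool_pos: [0.4866, -0.2131, 0.0519]
orientation: [179.8, -0.0, 151.4]
force: [-4.6, 7.2, 15.1]
opening: 0.0377
gripper_force: 30.0
```

```bash
cat > bub.py <<'E'
from g import *
from h import *
def bub():
    for n in("side","top"):
        s=ctrl.snapshot(n); b=(180,215,265,290) if n=="side" else (180,176,222,240)
        lv=lambda p: box(.09,.026,.004,.026)@Rn.from_euler('ZY',[p[2],p[3]]).as_matrix().T+[p[0],p[1],.051+.085*np.sin(p[3])]
        m=blob(s['img'],(18,120,90),(80,255,255),b); p,e=fit([s],[m],lv,[.631,-.234,-.148,.02],[.004,.004,.04,.02])
        print(n,m.sum(),p.round(4),round(e,3))
        u=np.arange(-.032,.0321,.002); Rm=Rn.from_euler('ZY',[p[2],p[3]]).as_matrix()
        q=proj(s,np.c_[u,0*u,0*u+.027]@Rm.T+[p[0],p[1],.051+.085*np.sin(p[3])]).astype(np.float32)
        c=cv2.remap(s['img'],q[:,0][None],q[:,1][None],cv2.INTER_LINEAR)[0]
        print([(int(round(a*1000)),*map(int,v)) for a,v in zip(u,c)])
        cv2.imwrite(f"pics/b_{n}_{ctrl.get_obs()['clock']:.2f}.png",s['img'][:,:,::-1])
    go(.4877,-.2131,.05)
if __name__=="__main__": bub()
E
python3 bub.py
```

```text
side 827 [ 0.632  -0.2318 -0.1513  0.0359] 0.253
[(-32, 137, 191, 75), (-30, 130, 191, 76), (-28, 130, 191, 76), (-26, 127, 192, 74), (-24, 130, 192, 75), (-22, 127, 191, 74), (-20, 121, 181, 71), (-18, 120, 168, 83), (-16, 161, 177, 135), (-14, 214, 216, 192), (-12, 240, 243, 224), (-10, 246, 248, 233), (-8, 247, 249, 236), (-6, 247, 249, 236), (-4, 245, 247, 235), (-2, 231, 239, 219), (0, 198, 220, 180), (2, 146, 195, 111), (4, 109, 165, 65), (6, 96, 148, 54), (8, 111, 167, 63), (10, 125, 191, 75), (12, 130, 195, 79), (14, 129, 197, 78), (16, 131, 197, 79), (18, 130, 196, 79), (20, 127, 193, 77), (22, 133, 186, 73), (24, 159, 175, 69), (26, 200, 185, 82), (28, 230, 203, 96), (30, 243, 215, 105), (32, 248, 220, 110)]
top 657 [ 0.6294 -0.234  -0.1368  0.0304] 0.114
[(-32, 232, 215, 67), (-30, 135, 189, 51), (-28, 105, 197, 53), (-26, 111, 205, 57), (-24, 112, 205, 56), (-22, 113, 206, 57), (-20, 112, 205, 56), (-18, 112, 206, 56), (-16, 111, 203, 54), (-14, 91, 172, 44), (-12, 106, 123, 82), (-10, 201, 203, 178), (-8, 245, 245, 233), (-6, 253, 253, 249), (-4, 251, 251, 248), (-2, 249, 250, 246), (0, 249, 250, 247), (2, 249, 250, 249), (4, 223, 238, 215), (6, 109, 207, 52), (8, 93, 173, 44), (10, 77, 141, 38), (12, 98, 180, 49), (14, 111, 206, 55), (16, 109, 204, 53), (18, 110, 204, 53), (20, 112, 206, 56), (22, 111, 206, 57), (24, 108, 204, 54), (26, 101, 197, 52), (28, 124, 171, 48), (30, 197, 187, 58), (32, 239, 217, 71)]
row [-0.1, 0.05, 0.19, 0.0, 0.0, 0.0]
{'clock': 15.7167, 'joint_pos': [-2.612, 17.6795, -29.7638, -0.2486, -42.529, -115.7909], 'tool_pos': [0.4866, -0.2131, 0.0519], 'orientation': [179.8367, -0.0484, 151.414], 'force': [-4.5875, 6.2858, 14.5054], 'opening': 0.0374}
```

In the tool's units: 0.05 cm is 0.0008, 6 degrees is 0.1.

Emit:
{"op": "send_rows", "data": {
  "plan": [
    [[0, 0.0008, 0, 0, 0, 0.05], [0, 0.0008, 0, 0, 0, 0.1], [0, 0.0008, 0, 0, 0, 0.1], [0, 0.0008, 0, 0, 0, 0.1], [0, 0.0008, 0, 0, 0, 0.1], [0, 0.0008, 0, 0, 0, 0.1], [0, 0.0008, 0, 0, 0, 0.1], [0, 0.0008, 0, 0, 0, 0.1]]
  ]
}}

```text
clock: 16.38
tool_pos: [0.4867, -0.2129, 0.0519]
orientation: [179.9, -0.1, 145.4]
force: [-4.0, 3.9, 14.7]
opening: 0.0371
gripper_force: 30.0
```

Emit:
{"op": "send_rows", "data": {
  "plan": [
    [[0, 0, 0, 0, 0, 0], [0, 0, 0, 0, 0, 0], [0, 0, 0, 0, 0, 0], [0, 0, 0, 0, 0, 0], [0, 0, 0, 0, 0, 0], [0, 0, 0, 0, 0, 0], [0, 0, 0, 0, 0, 0], [0, 0, 0, 0, 0, 0]]
  ]
}}

```text
clock: 17.05
tool_pos: [0.4867, -0.2129, 0.0518]
orientation: [179.9, -0.1, 145.4]
force: [-5.4, 4.3, 13.5]
opening: 0.0377
gripper_force: 30.0
```

Emit:
{"op": "send_rows", "data": {
  "plan": [
    [[0, 0, 0, 0, 0, 0], [0, 0, 0, 0, 0, 0], [0, 0, 0, 0, 0, 0], [0, 0, 0, 0, 0, 0], [0, 0, 0, 0, 0, 0], [0, 0, 0, 0, 0, 0], [0, 0, 0, 0, 0, 0], [0, 0, 0, 0, 0, 0]]
  ]
}}

```text
clock: 17.72
tool_pos: [0.4867, -0.2129, 0.0519]
orientation: [179.9, -0.1, 145.4]
force: [-5.0, 4.8, 13.7]
opening: 0.0375
gripper_force: 30.0
```

```bash
python3 bub.py; python3 -c "
import cv2,glob,numpy as np
f=lambda n:cv2.imread(sorted(glob.glob(f'pics/b_{n}_*'))[-1])
t=f('top')[176:266,160:230]; s=f('side')[215:315,175:305]
o=np.zeros((450,800,3),np.uint8); o[:,:350]=cv2.resize(t,(350,450),interpolation=cv2.INTER_CUBIC); o[:338,360:]=cv2.resize(s,(440,338),interpolation=cv2.INTER_CUBIC); cv2.imwrite('pics/last.png',o)"
```

```text
side 731 [ 0.6152 -0.2069 -0.4209  0.4887] 0.186
[(-32, 171, 174, 96), (-30, 148, 156, 71), (-28, 135, 145, 60), (-26, 132, 140, 56), (-24, 142, 148, 59), (-22, 155, 161, 65), (-20, 158, 171, 69), (-18, 156, 176, 71), (-16, 152, 177, 71), (-14, 146, 176, 70), (-12, 143, 176, 70), (-10, 140, 176, 70), (-8, 135, 176, 68), (-6, 132, 177, 67), (-4, 130, 176, 67), (-2, 129, 175, 68), (0, 123, 174, 66), (2, 126, 170, 64), (4, 129, 167, 63), (6, 138, 164, 64), (8, 150, 161, 64), (10, 171, 169, 70), (12, 192, 178, 78), (14, 210, 188, 87), (16, 226, 198, 94), (18, 235, 207, 100), (20, 241, 213, 104), (22, 245, 216, 107), (24, 247, 218, 109), (26, 247, 218, 108), (28, 248, 218, 108), (30, 248, 219, 108), (32, 248, 219, 109)]
top 651 [ 0.629  -0.234  -0.1503  0.0405] 0.103
[(-32, 230, 215, 68), (-30, 128, 192, 53), (-28, 104, 198, 55), (-26, 108, 203, 54), (-24, 109, 203, 53), (-22, 111, 204, 56), (-20, 112, 205, 56), (-18, 111, 205, 55), (-16, 112, 207, 57), (-14, 89, 166, 43), (-12, 66, 120, 30), (-10, 160, 194, 120), (-8, 230, 238, 208), (-6, 251, 250, 244), (-4, 251, 252, 249), (-2, 250, 250, 247), (0, 249, 249, 246), (2, 249, 249, 249), (4, 241, 247, 234), (6, 182, 233, 139), (8, 96, 172, 51), (10, 76, 143, 38), (12, 99, 183, 49), (14, 113, 207, 57), (16, 113, 208, 58), (18, 112, 206, 57), (20, 109, 203, 54), (22, 112, 205, 55), (24, 112, 207, 57), (26, 96, 187, 50), (28, 138, 158, 48), (30, 211, 184, 60), (32, 243, 217, 70)]
row [-0.09, 0.04, 0.19, 0.0, 0.0, 0.0]
{'clock': 17.8167, 'joint_pos': [-2.5811, 17.6877, -29.7648, -0.2214, -42.5288, -121.8436], 'tool_pos': [0.4868, -0.2129, 0.0519], 'orientation': [179.8631, -0.0632, 145.4123], 'force': [-4.2004, 4.4266, 14.4296], 'opening': 0.0373}
```

View pics/last.png

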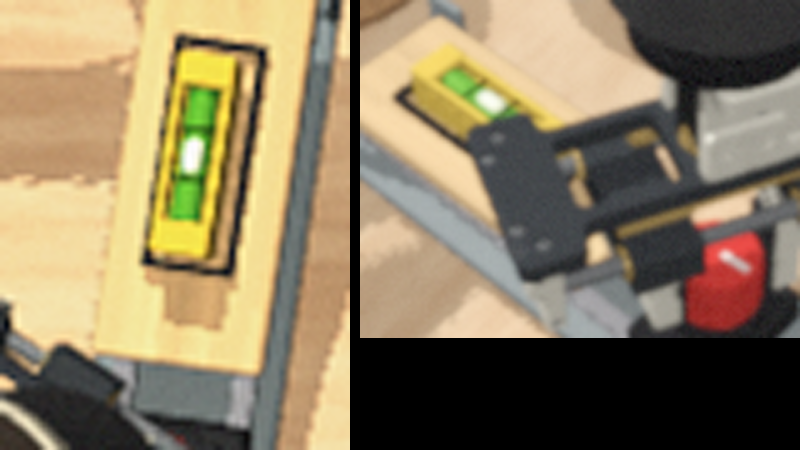

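The last view shows the level lying in the tray, with the bubble (192,155) midway between its lines (about 0.4 mm off). The knob is gripped and at its stop, taking 14 N against the 7 N needed.

```bash
python3 -c "
from plant import ctrl
print(ctrl.close_job())"
```

```text
the job is handed in; nothing more can be done
None
```

The job is handed in, but no verdict came back: the level lies in the tray, pressed with about 23 N and let go, and the knob is held pushed in at its stop with the bubble about 0.4 mm from the middle by my last camera measurement.

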